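Push the proud vial home in the shaker and start it

ROBOT

A 7-joint arm with a two-finger parallel gripper is mounted at the origin on a cart in front of the work surface, level with it; the furniture and walls round the work are solid. World frame = base frame: x ahead of the robot, y to its left, z up, the work surface at z = 0. Lengths are in m, angles in rad, forces in N, time in s.
With the tool pointing down it reaches from about 0.425 to 1.025 m from the base axis. Payload 3.6 kg.
Tool frame: the origin (TCP) lies midway between the tips of the shut fingers; the grasp point (between the pads) lies 19 mm behind it; z points along the fingers, y is the line along which they close (so a half turn about z gives the same grasp; the last joint's range is limited). The gripper opens to 85 mm and grips with 20 to 120 N. Pads are 22 mm wide; open, the fingers measure 114 mm over their backs; the gripper's body (76 mm by 85 mm) begins 54 mm behind the grasp point. The pads swing forward as they close: fully open they stand 13 mm farther back than shut.
Start: joints at [-1.286, 0.591, 0.048, 1.609, -0.033, 0.943, -0.034], TCP at [0.267, 0.674, 0.231] pointing down, gripper open.
Joint ranges: [-2.69, 2.69], [-0.47, 2.24], [-1.27, 1.36], [0.19, 2.51], [-1.53, 4.68], [0.08, 2.07], [-3.09, 3.09]. Speed limits (rad/s): [2.57, 2.57, 3.14, 3.14, 3.14, 3.14, 3.14].

INTERFACE

Orientations are given as a unit quaternion [x, y, z, w].
In Python, from rig import monitor, cams, r gives the robot as it stands.
- The arm moves only by the shell command python3 -m handwheel 'ROWS' [OPENING] [FORCE]. ROWS is JSON, a list of rows, each a list of 2 entries, a list of its own where there are three numbers: the shift along the tool's x, y, z scaled (see below), then the turn, a rotation vector about the tool's x, y, z scaled (see below). A call has 1 to 12 rows; each row is the pose to reach, as a shift and turn from the pose commanded when the call began, along the tool's axes at that moment; what a row does not reach only later rows make up. The controller multiplies each number of a shift by 0.25 m and each number of a turn by 45 degrees. A row lasts 1/8 s, in which the tool goes at most 62.5 mm and 10.7 degrees, less where a joint would pass 70% of its speed; a pose out of reach is approached as far as the arm can. A call with a number of a shift or a turn outside -1 to 1 is refused whole. A call with a gripper value outside its range is refused whole. OPENING is the closure, from 0 (fully open) to 1 (shut), set as the call begins (- or left out, the last holds). The fingers move at their own pace and stop on an object; FORCE is the grip in N (left out, the last holds). Time passes only in rows, so rows that repeat a pose let the fingers close. It gives the time, the measured TCP pose, the force, the opening and the grip force at its end, in the units of the state.
- monitor.observe(): the state, without advancing time (a new reading comes with each control period).
- cams.camera(name): name is "side" or "top" or "wrist"; returns (picture, depth): 400x640x3 uint8, blue, green, red; 400x640 float32, m along the optical axis (not along the pixel's ray), 0 where there is no reading.
- cams.camera_model(name): a dict with "fx", "fy", "cx", "cy" (pixels), "view" (4x4, takes a point from world to camera coordinates); the wrist camera has in their place "hand_eye" (4x4, takes a point from camera to tool coordinates, whose origin is the TCP and whose axes are the flange's). Camera axes: x right, y down, z forward; pixel columns grow to the right and rows downward; lengths in m; the calibration is good to about 2 mm. A picture is of the moment at which its call begins: read the wrist's pose just before it. camera_model takes no time and is no camera call.
- r.sign_off(): hands the job in; it is judged then, once.
The state is a dict: "clock": time; "qpos": joint angles; "joint_vel": joint speeds; "tau": joint torques, N m; "eef_pos": TCP position; "orientation": TCP orientation; "contact_force": force on the tool from outside, world axes, zero at the start; "ft_torque": the same for the moment, N m; "opening": opening from 0.0 (shut) to 1.0 (fully open); "grip_force": force on a finger pad.
Only numpy, scipy, OpenCV 4.12 (cv2) and the standard library are available. Lean on these libraries where they do the work, as an engineer would, in place of code of your own. Each camera call takes 0.05 s, during which the arm holds its last target. There are 200 camera calls.

TASK

One vial in the shaker's block stands proud of the others: it has not clicked past the catches in its well. With the fingertips, gently push it straight down until it is fully home and level with the others, then press the round start key and let it come back up, and withdraw. Do not start the shaker before the vial is home, do not lift any vial, and leave the other vials, the two small square keys and the things standing beside the shaker alone.

Things in the scene. Friction and masses are not known exactly. Their poses are not given: they have to be found in the camera images.
- shaker: low white vial shaker, fixed, 120 mm deep (x, away from the robot at yaw 0), 270 wide (y, left), 66 high; origin: centre of its underside, on the worktop. On its left an aluminium block, top 77 mm up, with wells 27 wide, 36 deep, centred at x = -21, 21 and y = 13, 55, 97 mm, each with three sprung catches near its floor. On its right a flat panel, 66 mm up, with a green display and three keys.
- proud_vial_cap (a point): centre of the flat cap top of the vial to push: clear, 25 mm wide, 50 high, black cap 29 wide. It stands on the catches of its well, leaning a few degrees at most, cap about 13 mm higher than the others (104 mm above the worktop). Pushed straight down with 3 to 8 N it slips past the catches, but does not drop by itself: follow it to the rigid well floor, where this point is 91 mm above the worktop.
- vial_2_cap (a point): centre of the top of the cap of another vial of the same kind, already home in its well (91 mm above the worktop); it is to be left alone
- vial_3_cap (a point): centre of the top of the cap of another vial of the same kind, already home in its well (91 mm above the worktop); it is to be left alone
- vial_4_cap (a point): centre of the top of the cap of another vial of the same kind, already home in its well (91 mm above the worktop); it is to be left alone
- start_key_top (a point): centre of the top of the start key: the only round key, 20 mm wide, standing 5.5 mm above the panel, in front of the display and next to the block. It is pressed straight down.
- start_key (a joint): travel of the start key in m: 0 released, 0.004 fully down, where it meets a hard stop; sprung, about 1.6 N to begin and 4 N fully down, and it springs back. It counts as pressed beyond 0.0025.
- up_key (a joint): travel of the upper of the two small square keys (12 mm), in m, 0 released, 0.004 down; 54 mm to the right of the start key; to be left alone
- down_key (a joint): travel of the lower of the two small square keys (12 mm, nearer the robot), in m, 0 released, 0.004 down; 54 mm to the right of the start key; to be left alone
- cup: clear plastic cup, 73 mm wide, 83 mm high, standing loose to the left of the shaker; origin at the centre of its underside
- spare_vial: smaller vial with a white cap, 27 mm wide, 40 mm high, standing loose to the left of the shaker near the front; origin at the centre of its underside
- petri_dish: closed petri dish, 65 mm wide, 15 mm high, loose to the right of the shaker; origin at the centre of its underside
There are look-alikes about, which are no part of the job. What is shaped like the part that bears proud_vial_cap but purple or turquoise is not meant.

How it is judged:
By the outcome, as a careful person would: the job done as asked, in the order asked, and still so for the second after the job is handed in, with the robot touching nothing.
It also fails if it takes over 38 s, if anything falls off the work surface, if the arm or the gripper's body presses on something with over 40 N, if the wrist force passes 120 N, or if a joint passes its speed limit or range.

## Working session

There is one attempt and no reset: what is moved stays moved. The work goes in short steps, Python scripts to look and compute and a shell command to move; the robot and the scene stay as the last step left them, time stands still between calls to the robot, and variables do not carry over. Pictures are saved under pics/ and viewed, at most 10 in all, crops included, and the job is handed in when it is done.

```bash
ls; mkdir -p pics
python3 - <<'E'
from rig import monitor,cams,r
import cv2,numpy as np
s=monitor.observe();print(s['clock'],s['eef_pos'],s['orientation'],s['opening'],s['contact_force'])
for n in('side','top'):
    p,d=cams.camera(n);cv2.imwrite(f'pics/{n}0.png',p);np.save(f'pics/{n}0.npy',d);print({k:np.round(v,4).tolist() for k,v in cams.camera_model(n).items()})
E
```

```text
pics
0.0 [0.26713431 0.67309801 0.23012395] [ 1.87756947e-01  9.82214872e-01 -1.11830598e-03 -1.55727930e-04] 1.0013548193533512 [ 1.08327273  0.52322572 -0.11626547]
{'fx': 454.5892, 'fy': 454.5892, 'cx': 325.9782, 'cy': 194.217, 'view': [[-0.8387, -0.5445, -0.0085, 0.5059], [-0.2292, 0.367, -0.9016, 0.183], [0.494, -0.7542, -0.4326, 0.8353], [0.0, 0.0, 0.0, 1.0]]}
{'fx': 464.1764, 'fy': 464.1764, 'cx': 325.493, 'cy': 195.031, 'view': [[-0.0134, -0.9998, -0.011, 0.089], [-0.9923, 0.0147, -0.1226, 0.537], [0.1228, 0.0092, -0.9924, 1.0154], [0.0, 0.0, 0.0, 1.0]]}
```

View pics/top0.png

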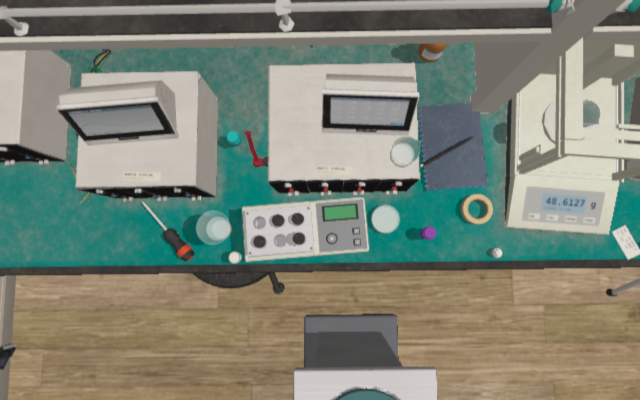

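View pics/side0.png

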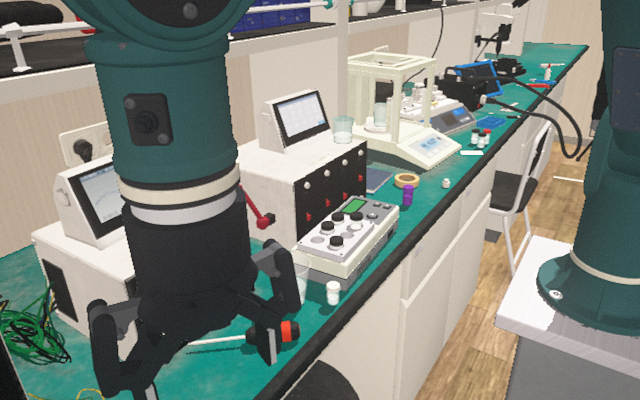

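The top view shows the shaker at about (243–368, 200–257), with caps near (260,241), (278,221), (298,219) and (299,239), and the start key near (332,239). The side view shows the same four caps near (337,228). Next I'll zoom in and measure.

```bash
cat > h.py <<'E'
import numpy as np,cv2
from rig import monitor,cams,r
def ray(n,u,v):
    m=cams.camera_model(n);V=np.array(m['view']);R=V[:3,:3];t=V[:3,3]
    d=R.T@np.array([(u-m['cx'])/m['fx'],(v-m['cy'])/m['fy'],1]);return -R.T@t,d
def onz(n,u,v,z):
    o,d=ray(n,u,v);return o+d*(z-o[2])/d[2]
def proj(n,p):
    m=cams.camera_model(n);V=np.array(m['view']);c=V[:3,:3]@p+V[:3,3]
    return c[0]/c[2]*m['fx']+m['cx'],c[1]/c[2]*m['fy']+m['cy']
def two(a,b):
    (o1,d1),(o2,d2)=ray('top',*a),ray('side',*b)
    A=np.c_[d1,-d2];s=np.linalg.lstsq(A,o2-o1,rcond=None)[0]
    p,q=o1+d1*s[0],o2+d2*s[1];return (p+q)/2,np.linalg.norm(p-q)
E
python3 - <<'E'
from h import *
t=cv2.imread('pics/top0.png');s=cv2.imread('pics/side0.png')
a=cv2.resize(t[192:267,235:375],None,fx=5.7,fy=5.7,interpolation=cv2.INTER_CUBIC)[:,:798]
b=cv2.resize(s[185:290,285:410],None,fx=5.6,fy=5.6,interpolation=cv2.INTER_CUBIC)
cv2.imwrite('pics/a.png',a);cv2.imwrite('pics/b.png',b)
for n,im,(x0,y0,x1,y1) in(('top',t,(240,195,375,260)),('side',s,(295,190,405,285))):
    dep=np.load(f'pics/{n}0.npy')
    m=(im.max(2)<70).astype(np.uint8);k=np.zeros_like(m);k[y0:y1,x0:x1]=m[y0:y1,x0:x1]
    N,L,S,C=cv2.connectedComponentsWithStats(k)
    for i in range(1,N):
        if S[i,4]>25:
            u,v=C[i];dd=np.median(dep[L==i]);o,d=ray(n,u,v);print(n,S[i],C[i].round(1),(o+d*dd).round(4))
E
```

```text
top [292 214  11  10  78] [297.2 218.7] [0.4813 0.1418 0.0895]
top [273 216  10  10  81] [277.4 220. ] [0.4792 0.184  0.0899]
top [293 234  11  10  84] [298.3 238.2] [0.4397 0.1388 0.1024]
top [254 237  10  10  83] [258.7 241.4] [0.4344 0.2235 0.0898]
side [ 295  190   71   51 1560] [317.3 206.1] [0.5453 0.1219 0.0857]
side [332 215  12   6  41] [336.9 218.3] [0.4779 0.151  0.089 ]
side [350 215  13   5  40] [355.7 217.5] [0.4361 0.1483 0.1017]
side [322 222  12   8  40] [326.8 227. ] [0.4753 0.1926 0.0897]
side [330 236  13  10  52] [335.7 241.9] [0.4311 0.2309 0.0903]
side [373 249  32  36 230] [389.9 268.2] [ 0.3687  0.121  -0.0095]
```

View pics/a.png

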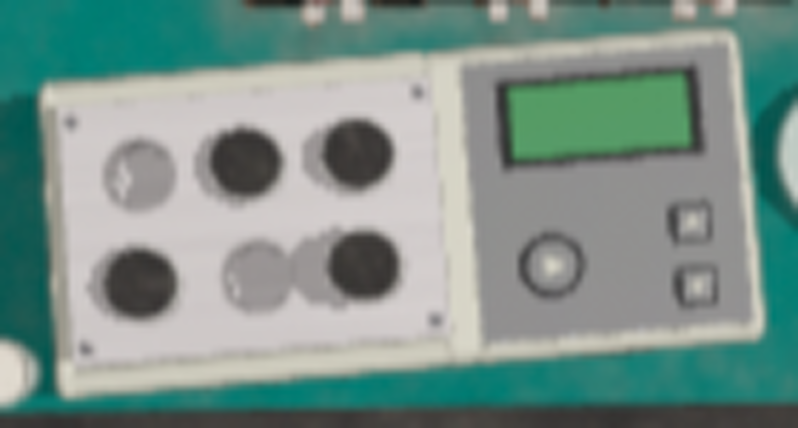

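View pics/b.png

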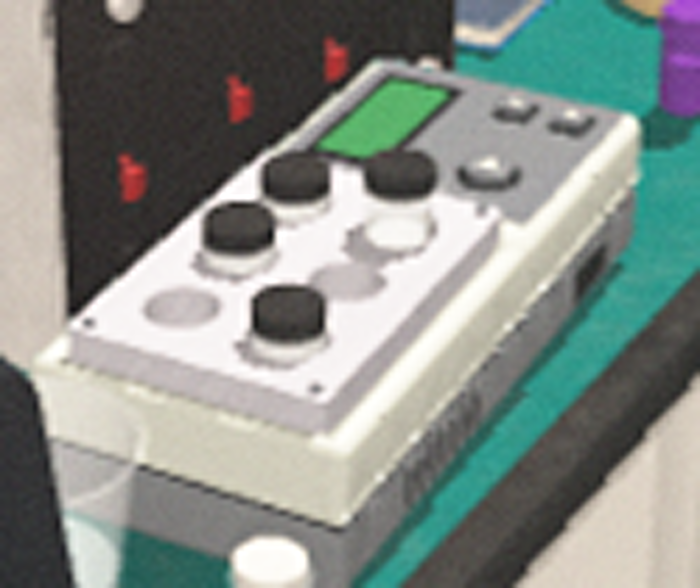

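The proud vial is in the front row next to the panel: its cap is at (298,238) in the top view and (356,217) in the side view, standing about 0.103 high. The key is at top (331.2,237.9) and side (371.7,214.9).

```bash
cat >> h.py <<'E'
from scipy.spatial.transform import Rotation as Rn
def go(p,yawy=None,s=None):
    s=s or monitor.observe();R=Rn.from_quat(s['orientation'])
    sh=R.inv().apply(np.array(p)-s['eef_pos'])/0.25
    out=[sh.round(3).tolist()]
    if yawy is not None:
        y=np.array([-np.sin(yawy),np.cos(yawy),0]);z=np.array([0,0,-1.]);T=Rn.from_matrix(np.c_[np.cross(y,z),y,z])
        out.append(((R.inv()*T).as_rotvec(degrees=True)/45).round(3).tolist())
    return out
E
python3 - <<'E'
from h import *
for a,b in(((298.3,238.2),(355.7,217)),((277.4,220),(326.8,226)),((297.2,218.7),(336.9,218)),((258.7,241.4),(335.7,241.)),((331.2,237.9),(371.7,214.9))):
    p,e=two(a,b);print(p.round(4),round(e,4),'plane',[onz('top',*a,z).round(4).tolist()[:2] for z in(.104,.091,.0715)])
c=np.array([onz('top',*q,.091)[:2] for q in((277.4,220),(297.2,218.7),(258.7,241.4))])
l=np.array([(.021,.055),(.021,.013),(-.021,.097)])
lc,cc=l-l.mean(0),c-c.mean(0);y=np.arctan2((lc[:,0]*cc[:,1]-lc[:,1]*cc[:,0]).sum(),(lc*cc).sum())
Ro=np.array([[np.cos(y),-np.sin(y)],[np.sin(y),np.cos(y)]]);o=c.mean(0)-Ro@l.mean(0)
print('yaw',np.degrees(y),'origin',o,'res',(c-(l@Ro.T+o)).round(4).tolist(),'well',Ro@[-.021,.013]+o)
k=onz('top',331.2,237.9,.0715)[:2];print('key local',Ro.T@(k-o))
v=onz('top',298.3,238.2,.104);print(go([v[0],v[1],.15],y),go([v[0],v[1],.23],y))
s=monitor.observe();print(s['eef_pos'],s['qpos'])
E
```

```text
[0.4404 0.1394 0.0974] 0.0012 plane [[0.4396, 0.1387], [0.44, 0.1396], [0.4406, 0.1409]]
[0.4799 0.1845 0.0866] 0.0011 plane [[0.4782, 0.1823], [0.4791, 0.1838], [0.4805, 0.186]]
[0.4824 0.1425 0.0843] 0.0013 plane [[0.4804, 0.1407], [0.4813, 0.1417], [0.4827, 0.1431]]
[0.4349 0.2241 0.0873] 0.0007 plane [[0.4341, 0.2213], [0.4345, 0.2233], [0.435, 0.2263]]
[0.4405 0.0701 0.0706] 0.0003 plane [[0.4393, 0.0701], [0.4397, 0.0701], [0.4403, 0.0701]]
yaw 3.2876738274010604 origin [0.46113749 0.12760529] res [[0.0002, 0.0], [-0.0, -0.0001], [-0.0002, 0.0001]] well [0.43942651 0.13937956]
key local [-0.02408632 -0.05624271]
[[-1.43, -1.732, 0.325], [-0.003, -0.0, -0.554]] [[-1.43, -1.733, 0.005], [-0.003, -0.0, -0.554]]
[0.26711646 0.6731677  0.23023347] [-1.28652519  0.59204296  0.04830463  1.60972223 -0.0333308   0.94273117
 -0.0337352 ]
```

```bash
python3 -m handwheel '[[[-0.12,-0.14,0],[0,0,-0.05]],[[-0.26,-0.32,0],[0,0,-0.1]],[[-0.42,-0.5,0],[0,0,-0.16]],[[-0.57,-0.69,0],[0,0,-0.22]],[[-0.72,-0.87,0],[0,0,-0.28]],[[-0.72,-0.87,0],[0,0,-0.28]],[[-0.72,-0.87,0],[0,0,-0.28]]]' 1 40
python3 - <<'E'
from h import *
print(go([.4396,.1390,.15],np.radians(3.3)))
E
```

```text
clock: 0.98
eef_pos: [0.3545, 0.4057, 0.2314]
orientation: [0.079, 0.997, 0.0, -0.0]
contact_force: [0.4, -0.6, 0.2]
opening: 0.002
grip_force: 0.0
[[-0.505, -1.0, 0.325], [0.001, -0.0, -0.275]]
```

```bash
python3 -m handwheel '[[[-0.07,-0.14,0],[0,0,-0.05]],[[-0.16,-0.32,0],[0,0,-0.1]],[[-0.26,-0.52,0],[0,0,-0.16]],[[-0.36,-0.72,0.05],[0,0,-0.22]],[[-0.45,-0.9,0.12],[0,0,-0.275]],[[-0.505,-1.0,0.2],[0,0,-0.275]],[[-0.505,-1.0,0.325],[0,0,-0.275]],[[-0.505,-1.0,0.325],[0,0,-0.275]],[[-0.505,-1.0,0.325],[0,0,-0.275]]]'
python3 - <<'E'
from h import *
s=monitor.observe();print(s['eef_pos'],s['contact_force'],go([.4396,.139,.108],np.radians(3.3)))
p,d=cams.camera('side');w,_=cams.camera('wrist')
b=cv2.resize(p[130:290,270:430],(560,560),interpolation=cv2.INTER_CUBIC)
cv2.imwrite('pics/c.png',b);cv2.imwrite('pics/w.png',w)
E
```

```text
clock: 2.1
eef_pos: [0.4405, 0.1404, 0.1505]
orientation: [-0.03, 1.0, 0.0, 0.0]
contact_force: [0.5, -0.2, 0.2]
opening: -0.001
grip_force: 0.0
[0.44047427 0.14039146 0.15053988] [ 0.45474314 -0.23648909  0.22100243] [[0.004, -0.005, 0.17], [0.001, 0.001, 0.004]]
```

View pics/c.png

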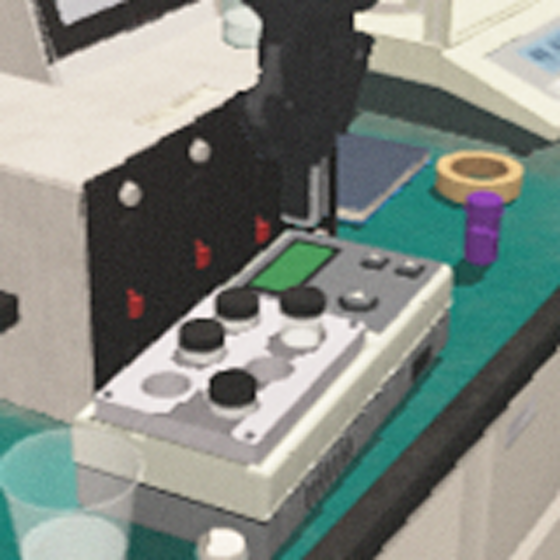

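View pics/w.png

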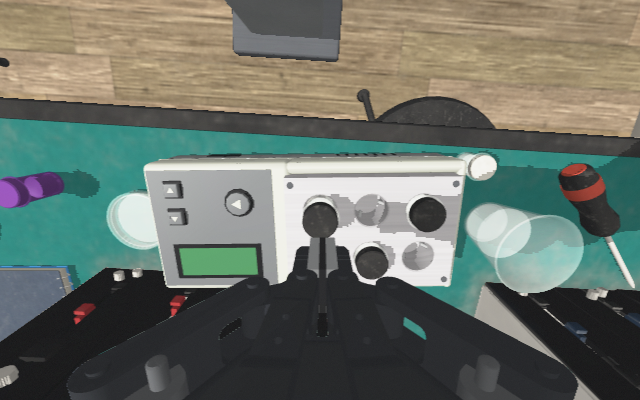

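In the side view the shut fingertips are at about crop (307,222), above the proud cap at (302,300). In the wrist view that cap is at (320,217), in line with the fingers. A projection check comes next.

Run:
```python
from h import *
s=monitor.observe();print('side tip',(np.array(proj('side',np.array(s['eef_pos'])))-[270,130])*3.5)
m=cams.camera_model('wrist');H=np.array(m['hand_eye']);R=Rn.from_quat(s['orientation']).as_matrix();w=cv2.imread('pics/w.png')
k=(w.max(2)<55).astype(np.uint8);k[232:]=0;k[:185]=0
N,L,S,C=cv2.connectedComponentsWithStats(k)
P=lambda c:c[:2]/c[2]*[m['fx'],m['fy']]+[m['cx'],m['cy']]
for i in range(1,N):
    if S[i,4]>200:print(S[i],C[i])
for p in([.4396,.139,.104],[.4345,.2233,.091],[.4403,.0701,.0715]):
    t=R.T@(np.array(p)-s['eef_pos']);c=H[:3,:3].T@(t-H[:3,3]);print(p,P(c))
c=H[:3,:3].T@(-H[:3,3]);print('tip',P(c))
def back(u,v,z):
    d=R@H[:3,:3]@np.array([(u-m['cx'])/m['fx'],(v-m['cy'])/m['fy'],1]);o=s['eef_pos']+R@H[:3,3];return o+d*(z-o[2])/d[2]
print(back(320,217,.104),back(427,213,.091),back(238,203,.0715))
```

```text
side tip [301.7985236  219.80292111]
[ 569  192   50   40 1093] [595.93412626 214.29734675]
[410 197  35  35 831] [427.48134777 214.31046931]
[0.4396, 0.139, 0.104] [322.0158744  220.95359856]
[0.4345, 0.2233, 0.091] [432.12847861 215.00628493]
[0.4403, 0.0701, 0.0715] [239.05171269 203.27284807]
tip [323.90968606 252.3304106 ]
[0.43666675 0.13736985 0.104     ] [0.43312685 0.21910002 0.091     ] [0.44011549 0.06923505 0.0715    ]
```

Top and wrist views agree to within 3 mm. I'll take (0.4385, 0.138) for the vial and approach to about 3 mm above the cap.

```bash
python3 -m handwheel '[[[0.008,-0.009,0.06],[0,0,0]],[[0.008,-0.009,0.12],[0,0,0]],[[0.008,-0.009,0.16],[0,0,0]],[[0.008,-0.009,0.174],[0,0,0]],[[0.008,-0.009,0.174],[0,0,0]],[[0.008,-0.009,0.174],[0,0,0]]]'
```

```text
clock: 2.95
eef_pos: [0.4384, 0.1364, 0.107]
orientation: [-0.029, 1.0, 0.0, 0.0]
contact_force: [-0.2, -0.5, -0.1]
opening: -0.001
grip_force: 0.0
```

```bash
python3 -m handwheel '[[[0,0.005,0.004],[0,0,0]],[[0,0.005,0.008],[0,0,0]],[[0,0.005,0.012],[0,0,0]],[[0,0.005,0.016],[0,0,0]],[[0,0.005,0.02],[0,0,0]],[[0,0.005,0.02],[0,0,0]]]'
```

```text
clock: 3.7
eef_pos: [0.4382, 0.1375, 0.1016]
orientation: [-0.029, 1.0, 0.0, 0.0]
contact_force: [0.4, 0.6, 1.9]
opening: 0.001
grip_force: 1.1
```

```bash
for i in 1; do python3 -m handwheel '[[[0,0,0.004],[0,0,0]],[[0,0,0.008],[0,0,0]],[[0,0,0.012],[0,0,0]],[[0,0,0.012],[0,0,0]]]'; done
```

```text
clock: 4.2
eef_pos: [0.4376, 0.1374, 0.0983]
orientation: [-0.029, 1.0, -0.0, -0.0]
contact_force: [0.4, 0.6, -0.5]
opening: 0.001
grip_force: 0.0
```

```bash
python3 -m handwheel '[[[0,0,0.004],[0,0,0]],[[0,0,0.008],[0,0,0]],[[0,0,0.012],[0,0,0]],[[0,0,0.012],[0,0,0]]]'
```

```text
clock: 4.7
eef_pos: [0.4378, 0.1374, 0.0954]
orientation: [-0.029, 1.0, -0.0, -0.0]
contact_force: [-0.3, -0.1, 0.2]
opening: 0.003
grip_force: 0.0
```

```bash
python3 -m handwheel '[[[0,0,0.004],[0,0,0]],[[0,0,0.008],[0,0,0]],[[0,0,0.012],[0,0,0]],[[0,0,0.012],[0,0,0]]]'
```

```text
clock: 5.2
eef_pos: [0.4378, 0.1374, 0.0924]
orientation: [-0.029, 1.0, -0.0, -0.0]
contact_force: [0.2, 0.6, -0.2]
opening: 0.0
grip_force: 0.0
```

```bash
python3 -m handwheel '[[[0,0,0.003],[0,0,0]],[[0,0,0.006],[0,0,0]],[[0,0,0.006],[0,0,0]]]'
```

```text
clock: 5.58
eef_pos: [0.438, 0.1376, 0.0911]
orientation: [-0.029, 1.0, 0.0, 0.0]
contact_force: [-0.0, 1.0, 2.4]
opening: -0.004
grip_force: 1.3
```

```bash
python3 -m handwheel '[[[0,0,0.002],[0,0,0]],[[0,0,0.002],[0,0,0]],[[0,0,0.002],[0,0,0]]]'
```

```text
clock: 5.95
eef_pos: [0.438, 0.1377, 0.0911]
orientation: [-0.029, 1.0, 0.0, 0.0]
contact_force: [-2.1, 0.3, 8.1]
opening: -0.001
grip_force: 4.0
```

```bash
python3 -m handwheel '[[[0,0,0.002],[0,0,0]],[[0,0,0.002],[0,0,0]]]'
python3 - <<'E'
from h import *
p,d=cams.camera('side');cv2.imwrite('pics/d.png',cv2.resize(p[180:270,300:420],None,fx=5,fy=5,interpolation=cv2.INTER_CUBIC))
E
```

```text
clock: 6.2
eef_pos: [0.4381, 0.1378, 0.091]
orientation: [-0.029, 1.0, 0.0, 0.0]
contact_force: [-2.0, -0.1, 13.2]
opening: 0.002
grip_force: 6.7
```

View pics/d.png

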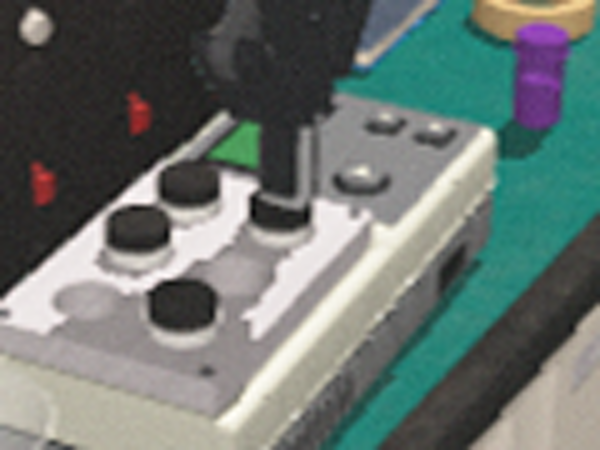

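The fingertips met the rigid floor at z = 0.091, and the cap (crop 280,215) now looks level with the others. I'll rise, then move over to the key.

```bash
python3 -m handwheel '[[[0,0,-0.01],[0,0,0]],[[0,0,-0.06],[0,0,0]],[[0,0,-0.12],[0,0,0]],[[0,-0.1,-0.14],[0,0,0]],[[0,-0.2,-0.14],[0,0,0]],[[0,-0.26,-0.14],[0,0,0]],[[0,-0.26,-0.14],[0,0,0]],[[0,-0.26,-0.14],[0,0,0]]]'
python3 - <<'E'
from h import *
for n,uv in(('top',(298,239)),('side',None)):
    p,d=cams.camera(n);x0,y0,x1,y1=(250,200,310,250) if n=='top' else (318,205,366,255)
    k=np.zeros(p.shape[:2],np.uint8);k[y0:y1,x0:x1]=(p.max(2)<70)[y0:y1,x0:x1]
    N,L,S,C=cv2.connectedComponentsWithStats(k)
    for i in range(1,N):
        if S[i,4]>25:o,q=ray(n,*C[i]);print(n,S[i],(o+q*np.median(d[L==i])).round(4))
s=monitor.observe();print(s['clock'],s['eef_pos'],go([.4402,.0698,.0745],np.radians(3.3)))
E
```

```text
clock: 7.25
eef_pos: [0.4418, 0.0734, 0.1251]
orientation: [-0.029, 1.0, 0.0, 0.0]
contact_force: [-0.1, 0.5, -0.0]
opening: -0.003
grip_force: 0.0
top [292 214  10  35  97] [0.4365 0.1171 0.4605]
top [273 216  10  10  83] [0.4785 0.1836 0.0901]
top [304 224   6  26  87] [0.4237 0.0995 0.5171]
top [254 236  11  11  97] [0.4348 0.2226 0.0902]
side [318 205  22  18 201] [0.5467 0.0901 0.0598]
side [332 211  13  10  89] [0.4795 0.1459 0.0912]
side [350 217  12   9  93] [0.4384 0.1441 0.0909]
side [322 221  12   9  93] [0.4771 0.1879 0.091 ]
side [330 236  13  10 114] [0.4326 0.2276 0.0912]
7.35 [0.44180528 0.07366301 0.12504093] [[0.007, -0.015, 0.202], [0.001, 0.0, 0.003]]
```

The proud vial's cap now reads 0.0909, level with the other three. Next I'll go down to the key.

```bash
python3 -m handwheel '[[[0.006,-0.014,0.05],[0,0,0]],[[0.006,-0.014,0.12],[0,0,0]],[[0.006,-0.014,0.18],[0,0,0]],[[0.006,-0.014,0.2],[0,0,0]],[[0.006,-0.014,0.2],[0,0,0]],[[0.006,-0.014,0.2],[0,0,0]]]'
```

```text
clock: 8.1
eef_pos: [0.4406, 0.0691, 0.0753]
orientation: [-0.029, 1.0, 0.0, 0.0]
contact_force: [0.5, -0.9, -0.1]
opening: -0.0
grip_force: 0.0
```

```bash
python3 -m handwheel '[[[0,0,0.004],[0,0,0]],[[0,0,0.008],[0,0,0]],[[0,0,0.012],[0,0,0]],[[0,0,0.016],[0,0,0]],[[0,0,0.016],[0,0,0]]]'
```

```text
clock: 8.72
eef_pos: [0.4405, 0.069, 0.0711]
orientation: [-0.029, 1.0, -0.0, 0.0]
contact_force: [0.5, 0.6, 2.0]
opening: -0.0
grip_force: 0.9
```

```bash
python3 -m handwheel '[[[0,0,0.004],[0,0,0]],[[0,0,0.008],[0,0,0]],[[0,0,0.012],[0,0,0]],[[0,0,0.014],[0,0,0]],[[0,0,0.014],[0,0,0]]]'
```

```text
clock: 9.35
eef_pos: [0.4405, 0.069, 0.0676]
orientation: [-0.029, 1.0, 0.0, 0.0]
contact_force: [0.7, 0.3, 4.6]
opening: 0.001
grip_force: 1.9
```

```bash
python3 -m handwheel '[[[0,0,0.002],[0,0,0]],[[0,0,0.002],[0,0,0]]]'; python3 -m handwheel '[[[0,0,-0.012],[0,0,0]],[[0,0,-0.03],[0,0,0]],[[0,0,-0.1],[0,0,0]],[[0,0,-0.25],[0,0,0]],[[0,0,-0.45],[0,0,0]],[[0,0,-0.6],[0,0,0]],[[0,0,-0.6],[0,0,0]],[[0,0,-0.6],[0,0,0]]]'
python3 - <<'E'
from h import *
p,d=cams.camera('side');cv2.imwrite('pics/e.png',cv2.resize(p[170:310,280:420],None,fx=4,fy=4,interpolation=cv2.INTER_CUBIC))
for u,v in((356,218),(371,214)):
    o,q=ray('side',u,v);print((o+q*d[v,u]).round(4))
E
```

```text
clock: 9.6
eef_pos: [0.4405, 0.069, 0.0675]
orientation: [-0.029, 1.0, 0.0, 0.0]
contact_force: [-1.3, 0.1, 9.2]
opening: -0.005
grip_force: 4.6
clock: 10.6
eef_pos: [0.4396, 0.0688, 0.2165]
orientation: [-0.029, 1.0, -0.0, -0.001]
contact_force: [-0.6, -0.0, -0.6]
opening: -0.001
grip_force: 0.0
[0.444  0.1327 0.0911]
[0.4438 0.0674 0.0706]
```

View pics/e.png

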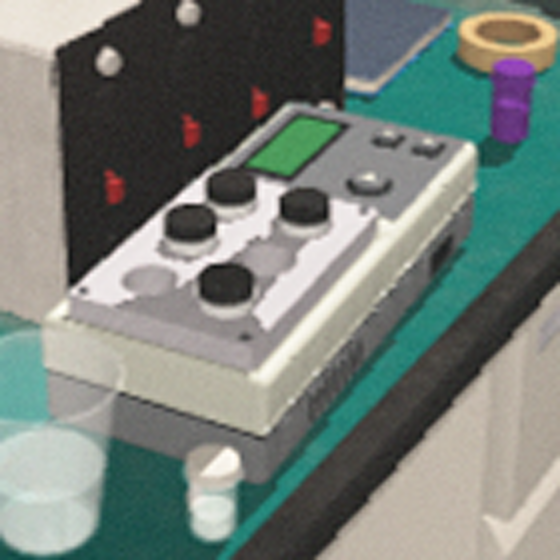

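All four caps are level, with the pushed one at crop (303,207). The key at (368,183) has come back up, and the tool is clear.

```bash
python3 -c "
from rig import r
print(r.sign_off())"
```

```text
the job is handed in; nothing more can be done
None
```

The proud vial is fully home (its cap measures 91 mm, level with the other three), the start key was then pressed to its stop and came back up, and the arm is withdrawn; I handed the job in at about 10.7 s, and no verdict was returned.

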